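# Index the cap-inspection lens to the green-capped bottle

## Task

The magnifying lens on the indexing stand is over the middle bottle; bring it over the bottle with the green cap, one hole away. Hook a fingertip through the red pull ring from the robot's side, lift the spring index pin out of its hole, swing the arm one hole so that the lens stands over the green cap, let the pin drop fully home in that hole, and draw the finger clear. Only hook and push the ring, never pinch it, do not force it, and leave the bottles and everything else on the table where they stand.

Things in the scene. Friction and masses are not known exactly. Their poses are not given: they have to be found in the camera images.
- stand: Grey fixed stand, about 300 x 230 mm. Origin: on the vertical swing axis (the column), at the table surface; +x points roughly away from the robot (within 0.3 rad) to the middle one of three bottle places, z up. The places (8 mm high) are centred 160 mm from the axis, at -27, 0 and +27 degrees (counter-clockwise from above) from +x.
- pivot (a point): Point on the swing axis at the top of the aluminium index plate, 85 mm above the table. The plate (150 x 230 x 10 mm) reaches from 20 mm behind the axis to 130 mm in front (toward the robot); its five 14 mm holes lie 110 mm from the axis at -54, -27, 0, 27 and 54 degrees from the stand's -x. The arm's blue riser, 26 mm thick, stands on the axis up to 178 mm above the table.
- swing_arm (a joint): Angle of the blue swing arm about the column, rad, counter-clockwise from above positive; about 0 at the start (middle hole, middle bottle); the next holes are at +0.471 and -0.471 (27 degrees). Lens and ring are on opposite sides of the column, so they move to opposite sides. Light friction (0.1 N m): it stays where left. With the pin in a hole it is locked, with 2 mm play either way at the pin.
- index_pin (a joint): Lift of the spring index pin, m, upward: 0 = fully home in a hole, about 0.010 = resting on the plate between holes, above 0.011 = clear of the plate, 0.026 = hard upper stop. Its spring pushes it down (3 N at 0, 5 N at 0.016, plus 0.7 N weight). The round-ended 10 mm pin, if let down beside a hole, slides on the plate as the arm is pushed and drops in by itself.
- pull_ring: Red pull ring fixed on the pin's black knob; rises and swings with it. Origin: centre of its opening, about 157 mm above the table (pin home), 95 mm from the swing axis, robot's side. x: horizontal, from ring to swing axis; y: along its width; z up. Closed D-shaped loop of 8 mm bar, opening 52 wide x 50 mm high, leaning 30 degrees: top 29 mm nearer the column than its foot.
- ring_top (a point): Middle of the ring's straight top bar (centre of the 8 mm bar), 25 mm above and 15 mm beyond the ring's centre. A finger slanting 30 to 45 degrees off the vertical, tip pointing down and away from the robot toward the column, passes squarely through the opening, and its upper side then catches this bar when raised.
- knob (a point): Top centre of the black knob under the ring (27 mm across), on the pin's axis, 110 mm from the swing axis, about 130 mm above the table with the pin home. A 29 mm sleeve stands below it; the arm's front bar (24 mm wide) runs from there to the column with its top at 101 mm above the table.
- lens (a point): Centre of the underside of the round magnifying lens (72 mm across, black rim) at the end of the arm's upper boom, 160 mm from the swing axis, 153 mm above the table; 27 mm above the bottle caps.
- green_bottle: Dark brown bottle with a green cap, 68 mm across, 118 mm high, loose; it stands in the left or the right bottle place. Origin: centre of its underside.
- orange_bottle_a: Amber bottle with an orange cap, 68 x 118 mm, loose, in the middle bottle place. Origin: centre of its underside.
- orange_bottle_b: Amber bottle with an orange cap, 68 x 118 mm, loose, in the remaining bottle place. Origin: centre of its underside.
- scissors: Bystander: red-handled scissors lying on the table, 202 x 88 x 11 mm.
- marker: Bystander: blue felt marker lying on the table, 140 mm long, 16 mm thick.
- steel_cup: Bystander: steel cup, 65 mm across, 66 mm high.
- dropper: Bystander: white dropper bottle with a black tip, 21 mm across, 66 mm high.
- spare_cap: Bystander: gold screw cap lying on the table, 47 mm across, 19 mm high.
- scraper: Bystander: beige scraper lying on the table, 56 x 115 x 9 mm.
Mind the look-alikes: they are no part of the job. Leave any blue or purple look-alike of the orange_bottle_b alone.

How it is judged (in metres and radians):
On the way:
1. the pin is drawn clear of its hole by the ring (value of joint index_pin above 0.0105 m and contact force between the fingers and pull_ring above 0.5 N), for 0.1 s.
At the end, for the whole second after the job is handed in: The lens centre is within 15 mm (seen from above) of the green-capped bottle's axis, the pin is home (lift under 3 mm), the arm at rest, every bottle upright within 12 mm and every bystander within 20 mm of where it stood (horizontal distance between lens and green_bottle below 0.015 m and value of joint index_pin below 0.003 m and velocity of joint swing_arm between -0.03 and 0.03 rad/s and distance of each of green_bottle, orange_bottle_a, orange_bottle_b from where it was at the start of the episode below 0.012 m and angle between each of green_bottle, orange_bottle_a, orange_bottle_b's own z axis and vertical below 0.05 rad and distance of each of scissors, marker, steel_cup, dropper, spare_cap, scraper from where it was at the start of the episode below 0.02 m); the robot touches nothing.
It fails at once if a bottle is moved by more than 12 mm (distance of any of green_bottle, orange_bottle_a, orange_bottle_b from where it was at the start of the episode above 0.012 m).
It fails at once if a bystander is moved by more than 20 mm (distance of any of scissors, marker, steel_cup, dropper, spare_cap, scraper from where it was at the start of the episode above 0.02 m).
It fails at once if the ring is pinched or forced (more than 30 N between fingers and ring) (contact force between the fingers and pull_ring above 30 N).
It also fails if it takes over 48 s, if anything falls off the work surface, if the arm or the gripper's body presses on something with over 40 N, if the wrist force passes 120 N, or if a joint passes its speed limit or range.

## Robot

A 6-joint arm with a two-finger parallel gripper is mounted at the origin on a cart in front of the work surface, level with it; the furniture and walls round the work are solid. World frame = base frame: x ahead of the robot, y to its left, z up, the work surface at z = 0. Lengths are in m, angles in degrees, forces in N, time in s.
With the tool pointing down it reaches from about 0.4 to 0.825 m from the base axis. Payload 7 kg.
Tool frame: the origin (TCP) lies midway between the tips of the shut fingers; the grasp point (between the pads) lies 19 mm behind it (ctrl.grip_point_offset is the distance from the TCP to the grasp point, in m); x points along the fingers, y is the direction in which the jaws open and shut, and the axes are right-handed (so a half turn about x gives the same grasp; the last joint's range is limited). The gripper opens to 88 mm and grips with 3 to 60 N. Pads are 19 mm wide; open, the fingers measure 130 mm over their backs; the gripper's body (78 mm by 193 mm) begins 47 mm behind the grasp point.
Start: joints at [84.632, 20.546, 0.682, 0, -70.136, -16.507], TCP at [0.252, 0.626, 0.227] pointing down, gripper open.
Joint ranges: [-176.03, 176.03], [-82.01, 121.73], [-58.28, 71.71], [-173.87, 95.51], [-174.79, -0.11], [-173.66, 173.66]. Speed limits (degrees/s): [136.94, 136.94, 172.46, 180, 180, 180].

## Interface

Orientations are given as [roll, pitch, yaw] about the fixed x, y, z axes, in that order (R = Rz(yaw) Ry(pitch) Rx(roll)).
In Python, from plant import ctrl gives the robot as it stands.
- The arm moves only by the tool drive_tool, never from a script. Its argument "plan" is a list of rows, each a list of 3 entries, a list of its own where there are three numbers: the shift along the tool's x, y, z in m, then the turn, a rotation vector about the tool's x, y, z in degrees, then the opening, from 0 (shut) to 1 (fully open). In form: [[[dx, dy, dz], [wx, wy, wz], grip], ...]. A call has 1 to 20 rows; each row is the pose to reach, as a shift and turn from the pose measured when the call began, along the tool's axes at that moment; what a row does not reach only later rows make up. A row lasts 1/12 s, in which the tool goes at most 41.7 mm and 7.16 degrees, less where a joint would pass 70% of its speed; a pose out of reach is approached as far as the arm can. A call with a gripper value outside its range is refused whole. The fingers move at their own pace and stop on an object; the grip force is fixed at half the most. Time passes only in rows, so rows that repeat a pose let the fingers close. It gives the time, the measured TCP pose, the force and the opening at its end, in the units of the state.
- ctrl.get_obs(): the state, without advancing time (a new reading comes with each control period).
- ctrl.snapshot(name): name is "side" or "top" or "wrist"; returns the picture (384x512x3 uint8, blue, green, red); there is no depth.
- ctrl.get_calibration(name): a dict with "fx", "fy", "cx", "cy" (pixels), "R" (3x3) and "t" (3): a world point X has camera coordinates R X + t. Camera axes: x right, y down, z forward; pixel columns grow to the right and rows downward; lengths in m; the calibration is good to about 2 mm. A picture is of the moment at which its call begins: read the wrist's pose just before it. get_calibration takes no time and is no camera call; for the wrist camera it gives the pose at the moment of the call.
- ctrl.close_job(): hands the job in, once; it reports no verdict.
Trained networks look in the newest picture that a camera, given by its name, has taken for a name from the list of things; names that differ only in an ending like _2 or _b are one class to them, and where a whole thing is asked for, a point or a joint stands for the part that bears it (a point fixed in the world has none). Each returns a list of dicts, best first, with "confidence" (0 to 1); they miss things now and then, are a little off and sometimes report something else, mostly with a low value. They report only what shows in the picture. A call takes as long as a camera call. They do not tell look-alikes from the thing itself.
- ctrl.cut_out(camera, name): "pixels" (384x512 bool, what is visible of it) and "pixel" ([column, row] in pixels, amid what is visible of it).
- ctrl.landmark_of(camera, name): "pixel" ([column, row] in pixels: a listed point, or the origin of a listed thing).
The state is a dict: "clock": time; "joint_pos": joint angles; "qvel": joint speeds; "tau": joint torques, N m; "tool_pos": TCP position; "orientation": TCP orientation; "force": force on the tool from outside, world axes, zero at the start; "moment": the same for the moment, N m; "opening": finger opening in m.
Only numpy, scipy, OpenCV 4.12 (cv2) and the standard library are available. Lean on these libraries where they do the work, as an engineer would, in place of code of your own. Each camera call takes 0.05 s, during which the arm holds its last target. There are 200 camera calls.

## Working session

There is one attempt and no reset: what is moved stays moved. The work goes in short steps, Python scripts to look and compute and a tool call to move; the robot and the scene stay as the last step left them, time stands still between calls to the robot, and variables do not carry over. Pictures are saved under pics/ and viewed, about 8 in all and at most 12, crops included, and the job is handed in when it is done.

Besides the shell and the picture viewer there is one more tool, called after "Emit:" as name(argument=value, ...) on one line, values as JSON. drive_tool: Moves the arm, as the interface text tells. Its arguments: {"type":"object","properties":{"plan":{"type":"array","items":{"type":"array"}}},"required":["plan"]}

```bash
mkdir -p pics; ls
python3 - <<'E'
from plant import ctrl
import cv2,numpy as np
o=ctrl.get_obs();print({k:np.round(v,3).tolist() for k,v in o.items()},ctrl.grip_point_offset)
for n in("side","top"):
    im=ctrl.snapshot(n);cv2.imwrite(f"pics/{n}0.png",im)
    c=ctrl.get_calibration(n);print(n,c)
    for t in("pivot","pull_ring","ring_top","knob","lens","green_bottle","orange_bottle_a","stand"):
        print(t,[(np.round(d["pixel"]).tolist(),round(d["confidence"],2)) for d in ctrl.landmark_of(n,t)][:4])
a=cv2.imread("pics/side0.png");b=cv2.imread("pics/top0.png")
cv2.imwrite("pics/both0.png",cv2.resize(np.vstack([a,b]),None,fx=.78,fy=.78))
E
```

```text
pics
{'clock': 0.0, 'joint_pos': [84.632, 20.591, 0.633, -0.02, -70.138, -16.509], 'qvel': [-0.045, -0.036, 0.035, -0.077, -0.008, -0.084], 'tau': [-0.002, -58.272, 29.306, 6.998, 0.007, -0.0], 'tool_pos': [0.251, 0.626, 0.226], 'orientation': [95.732, 89.902, -106.152], 'force': [0.387, -0.38, 0.64], 'moment': [-0.007, 0.034, 0.022], 'opening': 0.088} 0.0188
side {'fx': 432.66244989474745, 'fy': 432.66244989474745, 'cx': 257.02718140525707, 'cy': 196.24754990264907, 'R': array([[-0.99577359, -0.09114621, -0.01128346],
       [-0.04988502,  0.63992295, -0.76681816],
       [ 0.07711312, -0.7630144 , -0.64176521]]), 't': array([0.60068395, 0.00584841, 1.15839797])}
pivot [([243.0, 187.0], 0.61)]
pull_ring [([284.0, 167.0], 0.53)]
ring_top []
knob [([290.0, 179.0], 0.83)]
lens [([177.0, 158.0], 0.71)]
green_bottle [([199.0, 186.0], 0.88), ([329.0, 194.0], 0.36)]
orange_bottle_a [([254.0, 167.0], 0.96), ([222.0, 289.0], 0.61), ([185.0, 204.0], 0.6), ([187.0, 266.0], 0.59)]
stand [([245.0, 213.0], 0.67)]
top {'fx': 389.05781059897106, 'fy': 389.05781059897106, 'cx': 260.27393844941344, 'cy': 180.93318789935853, 'R': array([[ 0.02017945, -0.99952527,  0.02328127],
       [-0.99277857, -0.02278655, -0.11777722],
       [ 0.11825181, -0.02073647, -0.9927671 ]]), 't': array([0.14868757, 0.60449049, 0.92702228])}
pivot [([162.0, 200.0], 0.66), ([283.0, 171.0], 0.63)]
pull_ring [([284.0, 207.0], 0.79), ([260.0, 260.0], 0.18)]
ring_top [([284.0, 199.0], 0.8)]
knob [([282.0, 215.0], 0.57)]
lens [([291.0, 95.0], 0.9)]
green_bottle [([315.0, 120.0], 0.63)]
orange_bottle_a [([258.0, 117.0], 0.93), ([282.0, 112.0], 0.91), ([211.0, 128.0], 0.9), ([351.0, 173.0], 0.84)]
stand [([279.0, 173.0], 0.88)]
```

View pics/both0.png

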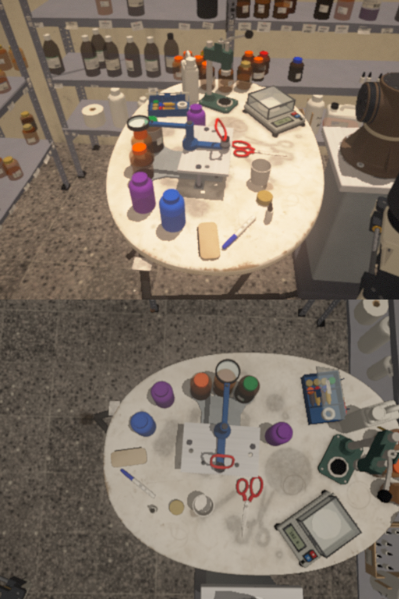

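```bash
cat > h.py <<'E'
from plant import ctrl
import cv2,numpy as np
def ray(c,px):
    d=np.array([(px[0]-c["cx"])/c["fx"],(px[1]-c["cy"])/c["fy"],1.]);R=np.array(c["R"]);o=-R.T@c["t"];return o,R.T@d
def atz(c,px,z):
    o,d=ray(c,px);return o+d*(z-o[2])/d[2]
def proj(c,X):
    p=np.array(c["R"])@X+c["t"];return np.array([c["fx"]*p[0]/p[2]+c["cx"],c["fy"]*p[1]/p[2]+c["cy"]])
E
python3 - <<'E'
from h import *
H=dict(pivot=.085,pull_ring=.157,ring_top=.182,knob=.13,lens=.153,green_bottle=.008,orange_bottle_a=.008,stand=0)
for n in("top","side"):
    c=ctrl.get_calibration(n);ctrl.snapshot(n)
    for t,z in H.items():
        for d in ctrl.landmark_of(n,t)[:4]: print(n,t,round(d["confidence"],2),np.round(d["pixel"],1),np.round(atz(c,d["pixel"],z),3))
a=cv2.imread("pics/side0.png")[90:260,150:360];b=cv2.imread("pics/top0.png")[70:270,160:400]
cv2.imwrite("pics/c_top.png",cv2.resize(b,None,fx=3,fy=3,interpolation=2));cv2.imwrite("pics/c_side.png",cv2.resize(a,None,fx=3.5,fy=3.5,interpolation=2))
E
```

```text
top pivot 0.63 [282.8 170.3] [0.621 0.11  0.085]
top pull_ring 0.64 [284.8 200.8] [0.545 0.111 0.157]
top pull_ring 0.53 [282.7 205.8] [0.534 0.115 0.157]
top knob 0.8 [283.8 215.8] [0.514 0.11  0.13 ]
top lens 0.91 [292.   90.4] [0.792 0.098 0.153]
top green_bottle 0.64 [314.6 119.8] [0.767 0.023 0.008]
top orange_bottle_a 0.86 [186.6 162.4] [0.647 0.349 0.008]
top orange_bottle_a 0.73 [352.8 172.4] [ 0.632 -0.075  0.008]
top orange_bottle_a 0.7 [256.  117.2] [0.77  0.176 0.008]
top orange_bottle_a 0.69 [210.2 126.4] [0.743 0.293 0.008]
top stand 0.5 [256.3 116.4] [0.774 0.175 0.   ]
side pull_ring 0.58 [282.7 165.2] [0.531 0.106 0.157]
side pull_ring 0.39 [265.6 309.6] [0.541 0.511 0.157]
side knob 0.58 [286.3 174.6] [0.522 0.106 0.13 ]
side knob 0.36 [276.4 157.5] [0.549 0.037 0.13 ]
side lens 0.68 [176.7 161.4] [0.786 0.104 0.153]
side green_bottle 0.55 [198.8 186.2] [0.764 0.016 0.008]
side orange_bottle_a 0.97 [184.2 204.8] [0.787 0.097 0.008]
side orange_bottle_a 0.93 [249.5 170. ] [ 0.631 -0.069  0.008]
side orange_bottle_a 0.91 [182.2 264.8] [0.746 0.301 0.008]
side orange_bottle_a 0.86 [222.5 286.9] [0.645 0.356 0.008]
side stand 0.7 [245.3 210.6] [0.625 0.098 0.   ]
side stand 0.22 [332.6 232.4] [0.401 0.161 0.   ]
```

View pics/c_top.png

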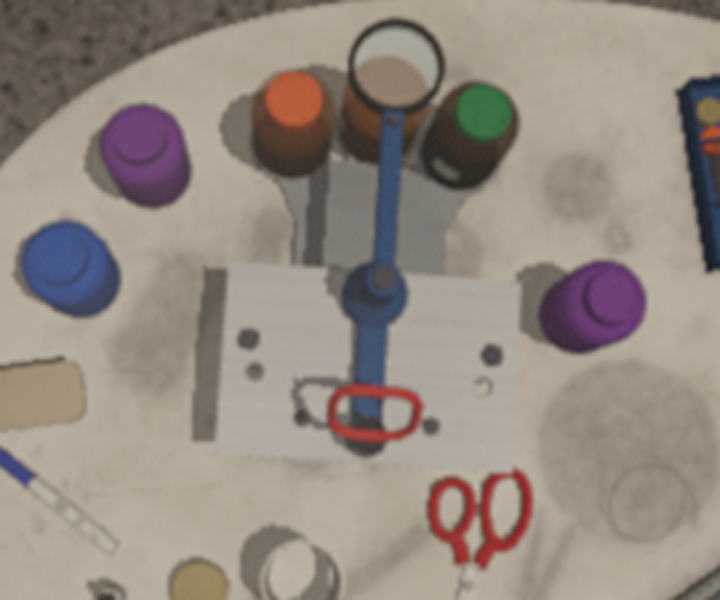

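View pics/c_side.png

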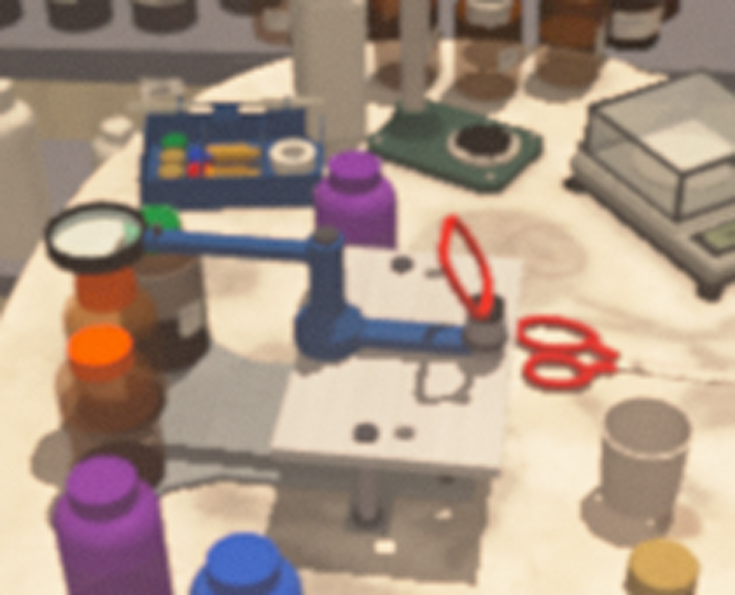

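Run:
```python
from h import *
from scipy.optimize import least_squares
ct,cs=ctrl.get_calibration("top"),ctrl.get_calibration("side")
def hole(a): a=np.radians(a);return np.array([-.11*np.cos(a),-.11*np.sin(a),.085])
# holes: stand -x rotated by a ccw
T=[(ct,hole(-54),(242.7,182.7)),(ct,hole(-27),(261,208.7)),(ct,hole(27),(303.7,212)),(ct,hole(54),(324,188.3)),
(cs,hole(54),(264.9,165.4)),(cs,hole(-54),(254.6,213.4)),
(ct,np.array([.16,0,.156]),(160+396/3,70+66/3)),(cs,np.array([.16,0,.156]),(150+97/3.5,90+237/3.5)),(ct,np.array([-.11,0,.13]),(283.8,215.8)),(cs,np.array([-.11,0,.13]),(288,176))]
def W(p,X):
    c,s=np.cos(p[2]),np.sin(p[2]);return np.array([p[0]+c*X[0]-s*X[1],p[1]+s*X[0]+c*X[1],X[2]])
f=lambda p:np.concatenate([proj(c,W(p,X))-u for c,X,u in T])
r=least_squares(f,[.625,.105,0],loss="soft_l1");p=r.x;print(p,np.degrees(p[2]));print(np.round(f(p).reshape(-1,2),1))
for X in[[-.095,0,.157],[-.08,0,.182],[-.11,0,.13]]:
    w=W(p,X);print(np.round(w,4),proj(ct,w).round(1),proj(cs,w).round(1))
for n in(-27,27):print(n,W(p,[.16*np.cos(np.radians(n)),.16*np.sin(np.radians(n)),.126]))
im=cv2.imread("pics/top0.png");i2=cv2.imread("pics/side0.png")
for c,i in((ct,im),(cs,i2)):
    for y,s in((-.026,-1),(.026,-1),(-.026,1),(.026,1)):
        print(proj(c,W(p,[-.095+s*.0145,y,.157+s*.025])).round(1),end=" ")
    print()
for pp in((345,385),(410,392)): print("top bar corners",atz(ct,(160+pp[0]/3,70+pp[1]/3),.182))
```

```text
[ 0.62810023  0.10494405 -0.0522256 ] -2.9923067414877957
[[ 2.6  9.4]
 [-0.1 -1.1]
 [ 0.1 -1.2]
 [-2.7  9.4]
 [ 8.   2.3]
 [ 9.4 -0.4]
 [ 0.6 -0.4]
 [-1.2  0.8]
 [-0.1 -2.1]
 [-0.3 -0.3]]
[0.5332 0.1099 0.157 ] [285.2 206.2] [281.7 166.1]
[0.5482 0.1091 0.182 ] [286.7 198.4] [275.5 156.8]
[0.5183 0.1107 0.13  ] [283.7 213.7] [287.7 175.7]
-27 [0.76667504 0.02496266 0.126     ]
27 [0.77425877 0.17004154 0.126     ]
[295.5 214.3] [272.  212.6] [299.1 199.6] [274.2 197.7] 
[288.5 168.6] [286.5 181.7] [277.  150.6] [274.5 163.3] 
top bar corners [0.54781771 0.13344619 0.182     ]
top bar corners [0.54394654 0.08828466 0.182     ]
```

Run:
```python
from h import *
from scipy.optimize import least_squares
c=ctrl.get_calibration("wrist");im=ctrl.snapshot("wrist");cv2.imwrite("pics/w0.png",im)
o=ctrl.get_obs();from scipy.spatial.transform import Rotation as Ro
R=Ro.from_euler("xyz",o["orientation"],degrees=True).as_matrix();print(R.round(3))
print("cam in tool",(R.T@(-np.array(c["R"]).T@c["t"]-o["tool_pos"])).round(3),(R.T@np.array(c["R"]).T).round(2))
for X in([0,0,0],[0,.044,0],[0,-.044,0]):print(X,proj(c,o["tool_pos"]+R@np.array(X)).round(0))
ct,cs=ctrl.get_calibration("top"),ctrl.get_calibration("side")
def hole(a): a=np.radians(a);return np.array([-.11*np.cos(a),-.11*np.sin(a),.085])
T=[(ct,hole(-54),(245,193.7)),(ct,hole(-27),(261,208.7)),(ct,hole(27),(303.7,212)),(ct,hole(54),(321,198.7)),
(cs,hole(54),(274.3,167.7)),(cs,hole(-54),(265.4,213.4)),
(ct,np.array([.16,0,.156]),(160+396/3,70+66/3)),(cs,np.array([.16,0,.156]),(150+97/3.5,90+237/3.5)),(ct,np.array([-.11,0,.13]),(283.0,214.8)),(cs,np.array([-.11,0,.13]),(288,176))]
def W(p,X):
    c,s=np.cos(p[2]),np.sin(p[2]);return np.array([p[0]+c*X[0]-s*X[1],p[1]+s*X[0]+c*X[1],X[2]])
f=lambda p:np.concatenate([proj(c,W(p,X))-u for c,X,u in T])
p=least_squares(f,[.625,.105,0]).x;print(p,np.degrees(p[2]));print(np.round(f(p).reshape(-1,2),1).tolist())
```

```text
[[-0.    -0.373 -0.928]
 [ 0.    -0.928  0.373]
 [-1.    -0.     0.   ]]
cam in tool [-0.159  0.    -0.084] [[-0.   -0.31  0.95]
 [ 1.   -0.    0.  ]
 [ 0.    0.95  0.31]]
[0, 0, 0] [255. 238.]
[0, 0.044, 0] [323. 238.]
[0, -0.044, 0] [186. 238.]
[ 0.62554576  0.10547346 -0.05226324] -2.994463094476337
[[-0.0, -0.5], [-0.3, -0.0], [-0.1, -0.1], [0.1, 0.1], [-0.5, 0.1], [-0.4, -0.2], [0.3, 0.7], [-0.2, 0.9], [0.4, 0.0], [0.8, -0.1]]
```

View pics/w0.png

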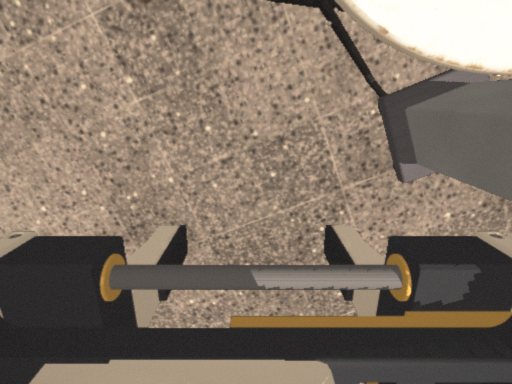

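The green cap sits at the robot's right (top picture, about pixel (321,107)). So the arm swings -27° and the ring moves to the robot's left.

Possible look-alikes, in top picture pixels:
- **Ring:** red pull ring at (285,207); red scissors handles at (310,237), lying flat on the table. I choose the ring, which stands on the knob.
- **Bottles:** green cap at (321,107), orange caps at (258,103) and (289,98), purple at (208,120) and (363,170), blue at (182,158). I choose the green cap; both crops confirm it.

In the wrist picture the open finger tips are at columns 187 and 325. I'll hook with one of them.

```bash
cat >> h.py <<'E'
from scipy.spatial.transform import Rotation as Ro
AX=np.array([.6255,.1055]);YAW=-2.99
def W(X,a=0):
    """stand-frame point, turned by arm angle a (deg) about the column -> world"""
    return np.r_[AX,0]+Ro.from_euler("z",YAW+a,degrees=True).apply(X)
def Rt(th,a=0):
    t=np.radians(th);x=np.array([np.sin(t),0,-np.cos(t)]);y=np.array([0,-1.,0])
    return Ro.from_euler("z",YAW+a,degrees=True)*Ro.from_matrix(np.c_[x,y,np.cross(x,y)])
def cmd(pos,Rg,start=None):
    o=ctrl.get_obs() if start is None else start
    R0=Ro.from_euler("xyz",o["orientation"],degrees=True)
    return np.round(R0.inv().apply(pos-o["tool_pos"]),4).tolist(),np.round((R0.inv()*Rg).as_rotvec(degrees=True),2).tolist()
def tip(s,lift=0,a=0,lat=-.050,th=45,ua=0):
    t=np.radians(th);return W(np.array([-.095+s*np.sin(t),lat,.157-s*np.cos(t)+lift]),ua if ua else a)
E
python3 - <<'E'
from h import *
print(tip(-.09),cmd(tip(-.09),Rt(45)))
E
```

```text
[0.46446827 0.06384297 0.22063961] ([0.0059, 0.4427, -0.4072], [-17.9, 44.58, -7.41])
```

Emit:
drive_tool(plan=[[[-0.03,0.04,-0.04],[0,0,0],1],[[-0.03,0.12,-0.11],[-5,12,-2],1],[[-0.03,0.2,-0.18],[-9,22,-4],1],[[0.006,0.443,-0.407],[-17.9,44.58,-7.41],1],[[0.006,0.443,-0.407],[-17.9,44.58,-7.41],1],[[0.006,0.443,-0.407],[-17.9,44.58,-7.41],1],[[0.006,0.443,-0.407],[-17.9,44.58,-7.41],1],[[0.006,0.443,-0.407],[-17.9,44.58,-7.41],1],[[0.006,0.443,-0.407],[-17.9,44.58,-7.41],1],[[0.006,0.443,-0.407],[-17.9,44.58,-7.41],1],[[0.006,0.443,-0.407],[-17.9,44.58,-7.41],1],[[0.006,0.443,-0.407],[-17.9,44.58,-7.41],1],[[0.006,0.443,-0.407],[-17.9,44.58,-7.41],1],[[0.006,0.443,-0.407],[-17.9,44.58,-7.41],1],[[0.006,0.443,-0.407],[-17.9,44.58,-7.41],1],[[0.006,0.443,-0.407],[-17.9,44.58,-7.41],1],[[0.006,0.443,-0.407],[-17.9,44.58,-7.41],1],[[0.006,0.443,-0.407],[-17.9,44.58,-7.41],1]])

```text
clock: 3.35
tool_pos: [0.4886, 0.118, 0.33]
orientation: [179.5, 47.6, -3.9]
force: [0.2, 0.4, -0.6]
opening: 0.0877
```

Run:
```python
from h import *
o=ctrl.get_obs();print(o["clock"],o["tool_pos"],o["joint_pos"],o["force"]);print(cmd(tip(-.09),Rt(45)))
w=ctrl.snapshot("wrist");c=ctrl.get_calibration("wrist")
ss=ctrl.snapshot("side");cv2.imwrite("pics/s1.png",ss)
R=Ro.from_euler("xyz",o["orientation"],degrees=True)
for s,y in((.0145,-.026),(.0145,.026),(-.0145,-.026),(-.0145,.026)):
    q=proj(c,W(np.array([-.095+s,y,.157+s*25/14.5])));print(q.round(0),end=" ");cv2.circle(w,tuple(int(v) for v in q),3,(255,255,0),1)
for n in("ring_top","knob"):print([(d["pixel"],d["confidence"]) for d in ctrl.landmark_of("wrist",n)][:2],proj(c,W(np.array([-.08,0,.182] if n=="ring_top" else [-.11,0,.13]))))
a=cv2.resize(ss[110:240,200:370],(510,390),interpolation=2)
cv2.imwrite("pics/v1.png",cv2.resize(np.hstack([w,cv2.copyMakeBorder(a,0,0,0,0,0)[:384]]),None,fx=.78,fy=.78))
```

```text
3.35 [0.48855182 0.1180077  0.33003879] [ 52.76023214 -21.21795125 -58.21494251  56.97935509 -42.2215545
  -6.44378575] [ 0.24531523  0.35526903 -0.63169622]
([0.067, 0.0548, 0.0894], [-0.09, 2.57, -0.6])
[278. 222.] [235. 223.] [276. 254.] [237. 255.] [([257.3, 222.9], 0.69)] [256.84575894 222.13501255]
[([257.8, 255.4], 0.92)] [256.68322514 255.32595812]
```

View pics/v1.png

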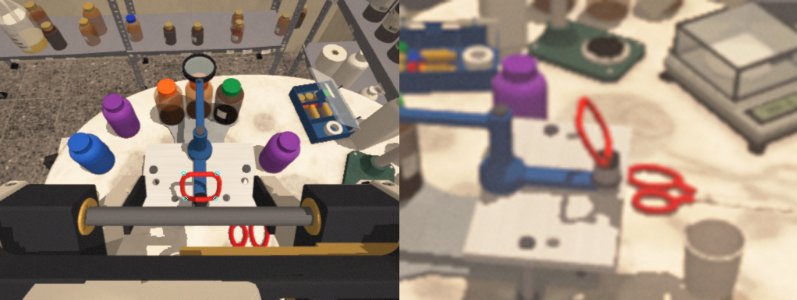

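Ring, knob and scissors project within a pixel of the model. The arm stopped short because joint 3 is at its limit, so the 45° slant puts the wrist too close to the base. I'll use a steeper 30° slant and hook with the right finger, which puts the wrist further out. I'll also fit the arm's kinematics from the poses so I can check reach.

```bash
cat > log.py <<'E'
from h import *
import json,os
def log():
    o=ctrl.get_obs();L=json.load(open("log.json")) if os.path.exists("log.json") else []
    L.append([list(map(float,o[k])) for k in("joint_pos","tool_pos","orientation")]);json.dump(L,open("log.json","w"));return o
E
python3 - <<'E'
from log import *
import itertools
log()
L=json.load(open("log.json"));L.insert(0,[[84.632,20.591,.633,-.02,-70.138,-16.509],[.251,.626,.226],[95.732,89.902,-106.152]]);json.dump(L,open("log.json","w"))
q0,_,e=L[1];Rm=Ro.from_euler("xyz",e,degrees=True);R0=Ro.from_euler("xyz",L[0][2],degrees=True)
E_=Ro.from_euler
best=[]
for s4,s5,s6 in itertools.product((1,-1),repeat=3):
    f=lambda q:E_("z",q[0],degrees=True)*E_("y",q[1]-q[2],degrees=True)*E_("x",s4*q[3],degrees=True)*E_("y",s5*q[4],degrees=True)*E_("x",s6*q[5],degrees=True)
    C=f(L[0][0]).inv()*R0
    best.append(((f(q0)*C*Rm.inv()).magnitude()*57.3,s4,s5,s6,C.as_rotvec(degrees=True).round(2).tolist()))
for b in sorted(best)[:2]:print(b)
for s in(-.08,.028):print(cmd(tip(s,lat=.05,th=32),Rt(32)),tip(s,lat=.05,th=32))
E
```

```text
(0.0005775634037114695, -1, -1, -1, [-90.0, 0.0, -0.0])
(19.740779864922942, -1, -1, 1, [-56.98, 0.0, -0.0])
([0.077, -0.0446, 0.0704], [-0.17, -10.4, -0.65]) [0.49090158 0.16259861 0.22484385]
([0.1832, -0.0458, 0.0899], [-0.17, -10.4, -0.65]) [0.54805495 0.15961333 0.13325465]
```

Emit:
drive_tool(plan=[[[0.0,-0.044,0.0],[-0.17,-10.4,-0.65],1],[[0.0,-0.044,0.0],[-0.17,-10.4,-0.65],1],[[0.0,-0.044,0.0],[-0.17,-10.4,-0.65],1]])

```text
clock: 3.8
tool_pos: [0.4911, 0.1677, 0.33]
orientation: [-179.5, 58.4, -2.4]
force: [1.7, 2.5, 2.5]
opening: 0.0873
```

Run:
```python
from log import *
o=log();print(o["tool_pos"],o["joint_pos"]);print(cmd(tip(-.08,lat=.05,th=32),Rt(32)))
```

```text
[0.49112268 0.16769085 0.32998229] [ 57.78474082 -14.89354266 -44.32468105  36.56065624 -49.82418709
   7.86227349]
([0.0895, 0.0055, 0.0551], [0.0, 0.38, 0.28])
```

Emit:
drive_tool(plan=[[[0.04,0.003,0.025],[0,0.38,0.28],1],[[0.08,0.005,0.05],[0,0.38,0.28],1],[[0.09,0.005,0.055],[0,0.38,0.28],1],[[0.09,0.005,0.055],[0,0.38,0.28],1]])

```text
clock: 4.13
tool_pos: [0.4928, 0.1665, 0.225]
orientation: [-179.9, 58.0, -2.7]
force: [0.4, -0.6, 0.3]
opening: 0.0875
```

```bash
cat >> log.py <<'E'
from scipy.optimize import least_squares
E_=Ro.from_euler
def fk(k,q):
    q=np.asarray(q);a,d,h,x2,z2,x3,z3,Lt=k
    A=E_("z",q[0],degrees=True);B=A*E_("y",q[1],degrees=True);C=A*E_("y",q[1]-q[2],degrees=True)
    T=C*E_("xyx",[0,0,0])*E_("x",-q[3],degrees=True)*E_("y",-q[4],degrees=True)*E_("x",-q[5],degrees=True)*E_("x",-90,degrees=True)
    return A.apply([a,d,h])+B.apply([x2,0,z2])+C.apply([x3,0,z3])+T.apply([Lt,0,0]),T
def kin():
    L=json.load(open("log.json"))
    f=lambda k:np.r_[np.concatenate([fk(k,q)[0]-p for q,p,_ in L])*100,np.r_[k[0],k[3],k[6]]*.02]
    r=least_squares(f,[0,-.19,.3,0,.35,.35,0,.25]);return r.x,np.abs(r.fun).max()*10
LO=np.array([-176,-82,-58.2,-173.8,-174.7,-.2*0-173.6]);HI=np.array([176,121.7,71.7,95.5,-.2,173.6])
def ik(k,pos,R,q0):
    f=lambda q:np.r_[(fk(k,q)[0]-pos)*100,(fk(k,q)[1]*R.inv()).as_rotvec()*30]
    r=least_squares(f,np.clip(q0,LO+.1,HI-.1),bounds=(LO,HI));return r.x,np.abs(r.fun).max()
E
python3 - <<'E'
from log import *
o=log();print(o["tool_pos"],o["joint_pos"],o["force"]);k,e=kin();print(k.round(4),e,"mm")
q=o["joint_pos"]
for th in(32,38,45):
  for a in(0,-10,-27):
    print(th,a,[ (np.round(ik(k,tip(s,l,a=a,lat=.05,th=th),Rt(th,a),q)[0]).tolist(),round(ik(k,tip(s,l,a=a,lat=.05,th=th),Rt(th,a),q)[1],2)) for s,l in((-.08,0),(.028,.0),(.028,.04))])
E
```

```text
[0.49275508 0.16654616 0.22500889] [ 50.95737154  -9.5946378  -58.15226908  52.71300237 -32.50116628
  -7.14396806] [ 0.36805131 -0.56046155  0.30473141]
[-0.0172 -0.1906  0.0731  0.1829  0.483   0.2985  0.116   0.2426] 23.43386062262598 mm
32 0 [([53.0, -10.0, -58.0, 50.0, -34.0, -6.0], np.float64(0.54)), ([45.0, 2.0, -58.0, 68.0, -24.0, -21.0], np.float64(1.08)), ([47.0, -2.0, -58.0, 65.0, -26.0, -17.0], np.float64(0.06))]
32 -10 [([56.0, -7.0, -55.0, 49.0, -41.0, -17.0], np.float64(0.0)), ([48.0, 3.0, -58.0, 68.0, -30.0, -33.0], np.float64(0.0)), ([48.0, 1.0, -54.0, 58.0, -33.0, -21.0], np.float64(0.0))]
32 -27 [([56.0, 1.0, -43.0, 42.0, -52.0, -24.0], np.float64(0.0)), ([49.0, 9.0, -48.0, 53.0, -40.0, -33.0], np.float64(0.0)), ([49.0, 6.0, -44.0, 48.0, -44.0, -26.0], np.float64(0.0))]
38 0 [([55.0, -10.0, -58.0, 55.0, -37.0, -12.0], np.float64(1.95)), ([46.0, 2.0, -58.0, 76.0, -27.0, -29.0], np.float64(2.09)), ([47.0, -2.0, -58.0, 72.0, -29.0, -25.0], np.float64(1.05))]
38 -10 [([59.0, -8.0, -58.0, 57.0, -43.0, -27.0], np.float64(0.58)), ([50.0, 4.0, -58.0, 74.0, -34.0, -39.0], np.float64(0.85)), ([51.0, -0.0, -58.0, 71.0, -36.0, -35.0], np.float64(0.0))]
38 -27 [([59.0, 0.0, -47.0, 50.0, -54.0, -34.0], np.float64(0.0)), ([51.0, 9.0, -51.0, 62.0, -44.0, -43.0], np.float64(0.0)), ([51.0, 6.0, -47.0, 57.0, -47.0, -35.0], np.float64(0.0))]
45 0 [([57.0, -10.0, -58.0, 60.0, -40.0, -18.0], np.float64(3.55)), ([48.0, 2.0, -58.0, 83.0, -31.0, -37.0], np.float64(3.25)), ([49.0, -2.0, -58.0, 80.0, -33.0, -33.0], np.float64(2.18))]
45 -10 [([61.0, -6.0, -58.0, 61.0, -48.0, -32.0], np.float64(1.93)), ([51.0, 5.0, -58.0, 80.0, -39.0, -45.0], np.float64(1.87)), ([52.0, 1.0, -58.0, 77.0, -40.0, -42.0], np.float64(0.92))]
45 -27 [([63.0, 1.0, -52.0, 57.0, -57.0, -44.0], np.float64(0.0)), ([54.0, 9.0, -54.0, 70.0, -48.0, -53.0], np.float64(0.0)), ([54.0, 6.0, -50.0, 65.0, -51.0, -45.0], np.float64(0.0))]
```

```bash
python3 - <<'E'
s=open("log.py").read()
s=s.replace("a,d,h,x2,z2,x3,z3,Lt=k","a,d,h,x2,z2,x3,z3,Lt,wy,wz,vy,vz=k").replace("    return A.apply([a,d,h])","    F=C*E_('x',-q[3],degrees=True);G=F*E_('y',-q[4],degrees=True)\n    return F.apply([0,wy,wz])+G.apply([0,vy,vz])+A.apply([a,d,h])")
s=s.replace("np.r_[k[0],k[3],k[6]]*.02","np.r_[k[0],k[3],k[6],k[8:]]*REG").replace("0,.25])","0,.25,0,0,0,0])").replace("E_=Ro","REG=.02\nE_=Ro")
open("log.py","w").write(s)
E
python3 - <<'E'
import log
from log import *
L=json.load(open("log.json"));print(len(L))
for R in(.2,.02,.002):
    log.REG=R;k,e=kin();print(R,k.round(3),round(e,2),[np.round(1e3*(fk(k,q)[0]-p),1).tolist() for q,p,_ in L])
E
```

```text
4
0.2 [ 0.001  0.001  0.2   -0.001  0.602  0.464 -0.002  0.38  -0.096  0.002
 -0.096 -0.002] 0.04 [[0.0, 0.0, 0.0], [0.0, -0.0, 0.0], [-0.0, -0.0, -0.0], [-0.0, 0.0, -0.0]]
0.02 [ 0.001  0.001  0.2   -0.001  0.602  0.464 -0.002  0.38  -0.096  0.002
 -0.096 -0.002] 0.04 [[0.0, 0.0, 0.0], [0.0, -0.0, 0.0], [-0.0, -0.0, -0.0], [-0.0, 0.0, -0.0]]
0.002 [ 0.001  0.001  0.2   -0.001  0.602  0.464 -0.002  0.38  -0.096  0.002
 -0.096 -0.002] 0.04 [[0.0, 0.0, 0.0], [0.0, -0.0, 0.0], [-0.0, -0.0, -0.0], [-0.0, 0.0, -0.0]]
```

Run:
```python
from log import *
K=[0,0,.2,0,.602,.464,0,.38,-.096,0,-.096,0]
L=json.load(open("log.json"));print([np.round(1e3*(fk(K,q)[0]-p),1).tolist() for q,p,_ in L])
rng=np.random.default_rng(0)
seeds=[L[-1][0]]+[LO+rng.random(6)*(HI-LO) for _ in range(14)]
for fl in(0,180):
 for lat in(-.05,.05):
  for th in(30,38,45):
   for yaw in(-20,-10,0,10,20):
    R=Rt(th,yaw)*Ro.from_euler("x",fl,degrees=True)
    x=R.apply([1,0,0]);lt=R.apply([0,1,0])*(1 if fl==0 else -1) # points to robot's right
    C=W(np.array([-.095,0,.157]))
    pos=C+.028*x+lt*(-lat)
    sol=[]
    for s in seeds:
        q,e=ik(K,pos,R,s)
        if e<.02 and not any(np.abs(q-t).max()<3 for t in sol):sol.append(q)
    if sol:print(fl,lat,th,yaw,[np.round(q).astype(int).tolist() for q in sol])
```

```text
[[0.6, 0.4, -0.9], [1.6, 0.1, 0.0], [1.3, 0.1, -0.2], [1.3, 0.1, -0.3]]
0 -0.05 45 -10 [[-16, -1, -54, -167, -8, -101]]
0 0.05 30 -20 [[39, 7, -56, 68, -29, -34]]
180 -0.05 45 -10 [[-16, -1, -54, -167, -8, 79]]
180 0.05 30 -20 [[39, 7, -56, 68, -29, 146]]
```

```bash
cat >> log.py <<'E'
K=[-.0013,0,.2,0,.602,.464,0,.38,-.096,0,-.096,0]
def pose(s,th,yaw,lift=0,arm=0,lat=.05,z=.157):
    """TCP so that the used (right) finger passes the ring centre by s; ring at arm angle arm, tool yaw absolute"""
    R=Rt(th,yaw);x=R.apply([1,0,0]);C=W(np.array([-.095,0,z]),arm)+[0,0,lift]
    return C+s*x-R.apply([0,lat,0]),R
E
python3 - <<'E'
from log import *
q0=[39,7,-56,68,-29,-34]
for yaw in(-15,-20,-25,-30,-35):
  for th in(26,30,34,38,42,46):
    r=[]
    for s,l,arm in((-.07,0,0),(.028,0,0),(.028,.02,0),(.028,.04,0),(.028,.04,-27)):
        q,e=ik(K,*pose(s,th,yaw,l,arm),q0);r.append("%.2f"%e)
    print(yaw,th,r,q.round().tolist() )
E
```

```text
-15 26 ['0.00', '0.00', '0.00', '0.00', '0.00'] [48.0, 7.0, -45.0, 44.0, -35.0, -12.0]
-15 30 ['0.00', '0.00', '0.00', '0.00', '0.00'] [46.0, 6.0, -50.0, 56.0, -33.0, -22.0]
-15 34 ['0.00', '0.90', '0.38', '0.00', '0.00'] [44.0, 6.0, -54.0, 69.0, -32.0, -33.0]
-15 38 ['0.46', '1.71', '1.26', '0.75', '0.00'] [41.0, 6.0, -57.0, 81.0, -32.0, -42.0]
-15 42 ['1.51', '2.39', '2.00', '1.56', '0.27'] [39.0, 6.0, -58.0, 89.0, -34.0, -49.0]
-15 46 ['2.41', '2.94', '2.63', '2.25', '0.89'] [40.0, 8.0, -58.0, 92.0, -38.0, -53.0]
-20 26 ['0.00', '0.00', '0.00', '0.00', '0.00'] [48.0, 8.0, -44.0, 43.0, -38.0, -16.0]
-20 30 ['0.00', '0.00', '0.00', '0.00', '0.00'] [48.0, 8.0, -48.0, 53.0, -36.0, -25.0]
-20 34 ['0.00', '0.25', '0.00', '0.00', '0.00'] [46.0, 7.0, -51.0, 64.0, -36.0, -34.0]
-20 38 ['0.00', '1.00', '0.55', '0.06', '0.00'] [45.0, 7.0, -54.0, 74.0, -36.0, -43.0]
-20 42 ['0.61', '1.63', '1.25', '0.81', '0.00'] [43.0, 8.0, -57.0, 83.0, -38.0, -51.0]
-20 46 ['1.42', '2.14', '1.82', '1.46', '0.17'] [42.0, 9.0, -58.0, 90.0, -41.0, -56.0]
-25 26 ['0.00', '0.00', '0.00', '0.00', '0.00'] [49.0, 9
[... 823 characters left out ...]
 42 ['0.00', '0.11', '0.00', '0.00', '0.00'] [49.0, 11.0, -52.0, 69.0, -45.0, -51.0]
-30 46 ['0.00', '0.56', '0.24', '0.00', '0.00'] [49.0, 12.0, -53.0, 75.0, -47.0, -57.0]
-35 26 ['0.00', '0.00', '0.00', '0.00', '0.00'] [49.0, 12.0, -37.0, 38.0, -46.0, -25.0]
-35 30 ['0.00', '0.00', '0.00', '0.00', '0.00'] [50.0, 12.0, -41.0, 44.0, -45.0, -32.0]
-35 34 ['0.00', '0.00', '0.00', '0.00', '0.00'] [50.0, 12.0, -44.0, 51.0, -46.0, -39.0]
-35 38 ['0.00', '0.00', '0.00', '0.00', '0.00'] [50.0, 13.0, -46.0, 57.0, -47.0, -45.0]
-35 42 ['0.00', '0.00', '0.00', '0.00', '0.00'] [51.0, 13.0, -49.0, 63.0, -49.0, -51.0]
-35 46 ['0.00', '0.00', '0.00', '0.00', '0.00'] [51.0, 14.0, -50.0, 68.0, -51.0, -56.0]
```

Run:
```python
from log import *
o=ctrl.get_obs();q=o["joint_pos"]
for s in(-.08,-.03,.0,.028):
    p,R=pose(s,33,-26);qq,e=ik(K,p,R,q);print(s,p.round(4),cmd(p,R),qq.round(1),round(e,3))
```

```text
-0.08 [0.5168 0.1753 0.2241] ([0.0133, -0.0099, -0.0195], [22.0, 0.96, 14.12]) [ 57.2   0.6 -48.4  46.1 -49.  -29.8] 0.0
-0.03 [0.5406 0.1621 0.1822] ([0.0618, 0.0021, -0.0179], [22.0, 0.96, 14.12]) [ 50.7   4.3 -52.   54.4 -41.2 -34.1] 0.0
0.0 [0.5549 0.1542 0.157 ] ([0.0909, 0.0093, -0.017], [22.0, 0.96, 14.12]) [ 46.    6.7 -54.   61.4 -36.8 -38. ] 0.0
0.028 [0.5682 0.1468 0.1335] ([0.118, 0.0161, -0.0162], [22.0, 0.96, 14.12]) [ 40.9   9.  -55.6  69.6 -33.1 -42.5] 0.0
```

Emit:
drive_tool(plan=[[[0.0,-0.004,-0.008],[7,0.3,4.5],1],[[0.004,-0.007,-0.014],[14,0.6,9],1],[[0.01,-0.01,-0.0195],[22,0.96,14.12],1],[[0.0133,-0.0099,-0.0195],[22,0.96,14.12],1],[[0.0133,-0.0099,-0.0195],[22,0.96,14.12],1],[[0.0133,-0.0099,-0.0195],[22,0.96,14.12],1]])

```text
clock: 4.63
tool_pos: [0.5162, 0.1758, 0.2235]
orientation: [179.7, 57.0, -29.0]
force: [-0.6, 0.3, -0.8]
opening: 0.0873
```

Run:
```python
from log import *
o=log();print(o["clock"],o["tool_pos"],o["joint_pos"],o["force"])
for s in(-.08,-.03,.0,.028):print(s,cmd(*pose(s,33,-26)))
c=ctrl.get_calibration("wrist");w=ctrl.snapshot("wrist");ss=ctrl.snapshot("side");tp=ctrl.snapshot("top")
R=Ro.from_euler("xyz",o["orientation"],degrees=True)
for m,cc in((w,c),(ss,ctrl.get_calibration("side")),(tp,ctrl.get_calibration("top"))):
    for X in([0,.044,0],[0,.05,0],[0,.065,0]):
        u=proj(cc,o["tool_pos"]+R.apply(X));cv2.circle(m,tuple(int(round(v)) for v in u),1,(255,255,0),-1)
P=lambda m,r,c0:cv2.resize(m[r:r+120,c0:c0+160],(400,300),interpolation=cv2.INTER_CUBIC)
cv2.imwrite("pics/v2.png",np.vstack([np.hstack([cv2.resize(w,(400,300)),P(w,170,230)]),np.hstack([P(ss,100,220),P(tp,140,200)])]))
```

```text
4.6333 [0.51615064 0.17584811 0.22352648] [ 57.15980728   0.55796544 -48.54288051  46.17394726 -48.88750415
 -29.59087286] [-0.57694695  0.34605936 -0.83632626]
-0.08 ([-0.0, 0.0002, -0.001], [0.25, -0.01, -0.02])
-0.03 ([0.05, 0.0002, -0.001], [0.25, -0.01, -0.02])
0.0 ([0.08, 0.0002, -0.001], [0.25, -0.01, -0.02])
0.028 ([0.108, 0.0001, -0.001], [0.25, -0.01, -0.02])
```

View pics/v2.png

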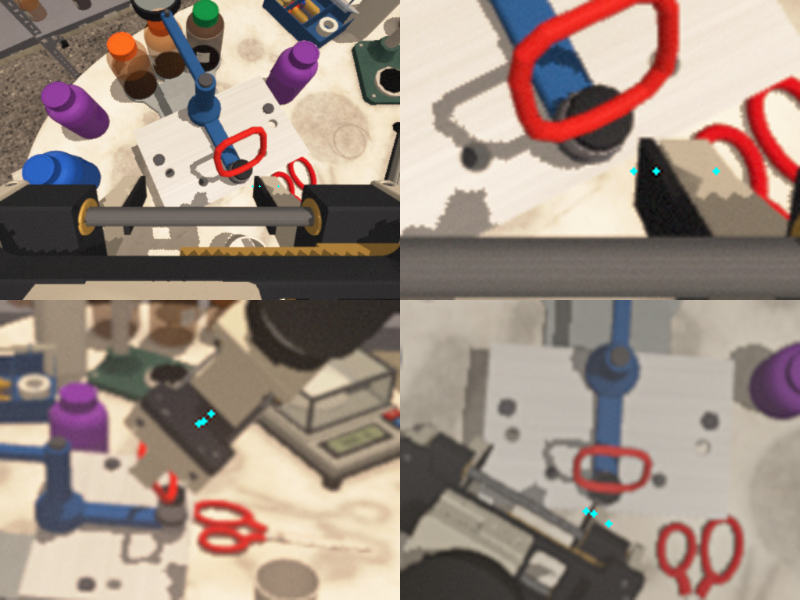

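The pictures show the right fingertip just short of the ring opening (dots at about (634–716,171) in the upper-right view) and lined up with it. Now I insert it.

Emit:
drive_tool(plan=[[[0.02,0,-0.001],[0.25,0,0],1],[[0.04,0,-0.001],[0.25,0,0],1],[[0.055,0,-0.001],[0.25,0,0],1],[[0.065,0,-0.001],[0.25,0,0],1],[[0.075,0,-0.001],[0.25,0,0],1],[[0.075,0,-0.001],[0.25,0,0],1]])

```text
clock: 5.28
tool_pos: [0.552, 0.1525, 0.1608]
orientation: [-180.0, 57.0, -29.1]
force: [-0.2, -0.6, 0.6]
opening: 0.0876
```

Run:
```python
from log import *
o=log();print(o["clock"],o["tool_pos"],o["joint_pos"],o["force"])
for s in(.0,.028):print(s,cmd(*pose(s,33,-26)))
```

```text
5.2833 [0.55195852 0.1525102  0.1608218 ] [ 46.30918448   6.12844731 -54.00701426  60.42253361 -37.26755426
 -37.27805271] [-0.21457166 -0.64996343  0.57145184]
0.0 ([0.0041, -0.0029, 0.0006], [-0.1, 0.03, -0.06])
0.028 ([0.0321, -0.0029, 0.0006], [-0.1, 0.03, -0.06])
```

Emit:
drive_tool(plan=[[[0.01,-0.0029,0.0006],[0,0,0],1],[[0.02,-0.0029,0.0006],[0,0,0],1],[[0.027,-0.0029,0.0006],[0,0,0],1],[[0.032,-0.0029,0.0006],[0,0,0],1],[[0.032,-0.0029,0.0006],[0,0,0],1],[[0.032,-0.0029,0.0006],[0,0,0],1]])

```text
clock: 5.78
tool_pos: [0.568, 0.1463, 0.1345]
orientation: [-180.0, 57.0, -29.1]
force: [-0.2, -0.4, 0.4]
opening: 0.0874
```

Run:
```python
from log import *
o=log();print(o["clock"],o["tool_pos"],o["joint_pos"],o["force"],o["moment"])
print(cmd(*pose(.028,33,-26)))
R=Ro.from_euler("xyz",o["orientation"],degrees=True);print("up in tool",R.inv().apply([0,0,1]).round(4))
c=ctrl.get_calibration("wrist");w=ctrl.snapshot("wrist");ss=ctrl.snapshot("side");tp=ctrl.snapshot("top")
P=lambda m,r,c0:cv2.resize(m[r:r+120,c0:c0+160],(400,300),interpolation=cv2.INTER_CUBIC)
cv2.imwrite("pics/v3.png",np.vstack([np.hstack([cv2.resize(w,(400,300)),P(w,170,230)]),np.hstack([P(ss,100,220),P(tp,140,200)])]))
for l in(.02,.025,.03,.04):print(l,cmd(*pose(.028,33,-26,l)),ik(K,*pose(.028,33,-26,l),o["joint_pos"])[0].round(1))
```

```text
5.7833 [0.56799981 0.1462933  0.13445287] [ 40.79353631   8.93611243 -55.64577049  69.5465594  -33.07736317
 -42.45133314] [-0.19627334 -0.37869197  0.43058772] [ 0.90493779  1.5646105  -0.04355711]
([0.0007, -0.0005, 0.0006], [-0.12, 0.0, -0.05])
up in tool [-8.387e-01 -5.000e-04 -5.446e-01]
0.02 ([-0.0158, 0.0002, -0.0105], [-0.11, 0.0, 0.01]) [ 43.2   7.5 -53.8  63.7 -35.3 -37.9]
0.025 ([-0.02, 0.0002, -0.0133], [-0.11, 0.0, 0.01]) [ 43.7   7.2 -53.3  62.4 -35.9 -36.8]
0.03 ([-0.0242, 0.0002, -0.016], [-0.11, 0.0, 0.01]) [ 44.2   6.8 -52.8  61.1 -36.6 -35.7]
0.04 ([-0.0326, 0.0002, -0.0214], [-0.11, 0.0, 0.01]) [ 45.1   6.1 -51.8  58.7 -37.8 -33.7]
```

View pics/v3.png

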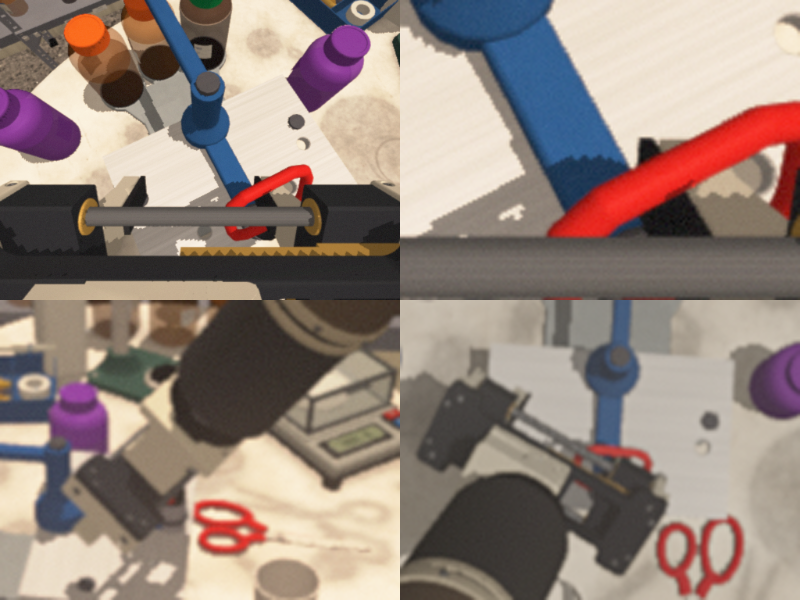

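The finger is through the ring: its tip shows beyond the red top bar at about (645,140) in the upper-right view, with no contact force. Now I lift gently.

Emit:
drive_tool(plan=[[[-0.0067,0,-0.0044],[0,0,0],1],[[-0.0117,0,-0.0076],[0,0,0],1],[[-0.0142,0,-0.0093],[0,0,0],1],[[-0.0159,0,-0.0103],[0,0,0],1],[[-0.0176,0,-0.0114],[0,0,0],1],[[-0.0193,0,-0.0125],[0,0,0],1],[[-0.021,0,-0.0136],[0,0,0],1],[[-0.021,0,-0.0136],[0,0,0],1]])

```text
clock: 6.6
tool_pos: [0.5677, 0.1471, 0.1592]
orientation: [-179.9, 57.0, -29.0]
force: [-2.5, 0.9, -4.6]
opening: 0.0881
```

Run:
```python
from log import *
o=log();print(o["clock"],o["tool_pos"],o["force"],o["moment"])
for l in(.025,.03,.034,.038):print(l,cmd(*pose(.028,33,-26,l)))
```

```text
6.6 [0.56772284 0.14706783 0.15917163] [-2.49593909  0.86586455 -4.62425975] [ 1.72808264  3.01234854 -0.18439342]
0.025 ([0.0008, 0.0, -0.0001], [-0.11, 0.04, -0.01])
0.03 ([-0.0033, -0.0, -0.0028], [-0.11, 0.04, -0.01])
0.034 ([-0.0067, -0.0, -0.005], [-0.11, 0.04, -0.01])
0.038 ([-0.0101, -0.0, -0.0072], [-0.11, 0.04, -0.01])
```

Emit:
drive_tool(plan=[[[-0.002,0,-0.0013],[0,0,0],1],[[-0.0042,0,-0.0027],[0,0,0],1],[[-0.0063,0,-0.0041],[0,0,0],1],[[-0.0084,0,-0.0055],[0,0,0],1],[[-0.0105,0,-0.0068],[0,0,0],1],[[-0.0113,0,-0.0073],[0,0,0],1],[[-0.0113,0,-0.0073],[0,0,0],1]])

```text
clock: 7.18
tool_pos: [0.5675, 0.1469, 0.1727]
orientation: [-179.9, 57.1, -29.0]
force: [-2.5, 0.7, -5.6]
opening: 0.0873
```

Run:
```python
from log import *
o=log();print(o["clock"],o["tool_pos"],o["force"],o["moment"])
tp=ctrl.snapshot("top")
cs=ctrl.get_calibration("side");ctrl.snapshot("side")
for n in("ring_top","knob","pull_ring"):
    for cam in("side","top"):
        c=ctrl.get_calibration(cam)
        print(n,cam,[(d["pixel"],round(d["confidence"],2)) for d in ctrl.landmark_of(cam,n)][:2])
c=ctrl.get_calibration("wrist");w=ctrl.snapshot("wrist")
d=ctrl.landmark_of("wrist","ring_top");print("wrist",[(x["pixel"],x["confidence"]) for x in d][:1])
for l in(0,.01,.015,.02):print(l,proj(c,W(np.array([-.08,0,.182+l]))).round(1),proj(c,W(np.array([-.08,-.02,.182+l]))).round(1))
cv2.imwrite("pics/w4.png",w)
for a in(-9,-18,-27,-30):print(a,cmd(*pose(.028,33,-26,.039,a)),ik(K,*pose(.028,33,-26,.039,a),o["joint_pos"])[0].round(1))
```

```text
7.1833 [0.56751464 0.14690108 0.17269762] [-2.46790516  0.70433938 -5.58147342] [ 1.73131199  3.42005019 -0.42530318]
ring_top side []
ring_top top [([284.6, 199.4], 0.41)]
knob side [([289.9, 170.8], 0.47)]
knob top [([283.8, 216.5], 0.64)]
pull_ring side [([282.2, 162.4], 0.57)]
pull_ring top [([284.2, 205.7], 0.42)]
wrist [([332.4, 240.1], 0.78)]
0 [325.6 238.6] [353.9 224.1]
0.01 [329.9 237.2] [359.8 221.8]
0.015 [332.3 236.4] [363.1 220.5]
0.02 [334.8 235.5] [366.5 219.2]
-9 ([-0.0027, -0.0141, 0.0041], [-0.11, 0.05, -0.03]) [ 46.5   7.1 -50.7  57.9 -38.5 -34.1]
-18 ([-0.0045, -0.0286, 0.0069], [-0.11, 0.05, -0.03]) [ 47.7   8.1 -49.3  56.9 -39.2 -34.2]
-27 ([-0.005, -0.0435, 0.0077], [-0.11, 0.05, -0.03]) [ 48.4   9.3 -47.8  56.2 -39.8 -34. ]
-30 ([-0.0048, -0.0485, 0.0075], [-0.11, 0.05, -0.03]) [ 48.6   9.7 -47.3  56.  -39.9 -33.9]
```

Emit:
drive_tool(plan=[[[-0.0017,0,-0.0011],[0,0,0],1],[[-0.003,-0.003,-0.0008],[0,0,0],1],[[-0.004,-0.007,0.0],[0,0,0],1],[[-0.0048,-0.0105,0.0012],[0,0,0],1],[[-0.0057,-0.0141,0.0022],[0,0,0],1],[[-0.0057,-0.0141,0.0022],[0,0,0],1]])

```text
clock: 8.18
tool_pos: [0.5696, 0.1618, 0.1754]
orientation: [180.0, 57.1, -29.1]
force: [-9.8, 0.8, -5.5]
opening: 0.0873
```

```bash
cat >> log.py <<'E'
def track(note=""):
    """estimate arm angle (deg, from ring/lens landmarks) and pin lift"""
    obs=[]
    PT=dict(ring_top=[-.08,0,.182],knob=[-.11,0,.13],lens=[.16,0,.153],pull_ring=[-.095,0,.157])
    for cam in("wrist","top","side"):
        c=ctrl.get_calibration(cam);ctrl.snapshot(cam)
        for n in PT:
            for d in ctrl.landmark_of(cam,n)[:1]:
                if d["confidence"]>.4:obs.append((c,n,np.array(d["pixel"]),cam))
    def f(v):return np.concatenate([proj(c,W(np.array(PT[n])+[0,0,(n!="lens")*v[1]*.01],v[0]))-u for c,n,u,_ in obs])
    r=least_squares(f,[-10,1.],loss="soft_l1",f_scale=1.5)
    print("arm deg %.1f pin mm %.1f"%(r.x[0],r.x[1]*10),[(k,n,np.round(e,1).tolist()) for (_,n,_,k),e in zip(obs,f(r.x).reshape(-1,2))])
    return r.x
E
python3 - <<'E'
from log import *
o=log();print(o["clock"],o["tool_pos"],o["force"]);track()
for a,l in((-9,.042),(-18,.045),(-27,.047),(-30,.047)):print(a,cmd(*pose(.028,33,-26,l,a)))
E
```

```text
8.1833 [0.56961069 0.16178185 0.17544954] [-9.81982096  0.760967   -5.45000374]
arm deg -9.6 pin mm -73.4 [('wrist', 'ring_top', [-28.4, 6.0]), ('wrist', 'knob', [-23.2, -9.0]), ('top', 'ring_top', [3.3, 3.2]), ('top', 'knob', [0.3, 2.0]), ('top', 'lens', [0.2, 0.1]), ('top', 'pull_ring', [0.5, 4.5]), ('side', 'ring_top', [78.4, 0.6]), ('side', 'knob', [104.4, -3.4]), ('side', 'lens', [-0.4, 2.5]), ('side', 'pull_ring', [13.4, -110.9])]
-9 ([0.0003, -0.0002, -0.0005], [-0.11, 0.1, -0.05])
-18 ([-0.0039, -0.0147, 0.0006], [-0.11, 0.1, -0.05])
-27 ([-0.0061, -0.0296, 0.0003], [-0.11, 0.1, -0.05])
-30 ([-0.006, -0.0346, 0.0002], [-0.11, 0.1, -0.05])
```

Emit:
drive_tool(plan=[[[-0.001,-0.0037,-0.0002],[0,0,0],1],[[-0.002,-0.0074,0.0],[0,0,0],1],[[-0.003,-0.011,0.0003],[0,0,0],1],[[-0.0039,-0.0147,0.0006],[0,0,0],1],[[-0.0039,-0.0147,0.0006],[0,0,0],1]])

```text
clock: 9.35
tool_pos: [0.5736, 0.1764, 0.1775]
orientation: [-180.0, 57.2, -29.1]
force: [-14.9, 4.7, -5.7]
opening: 0.0876
```

```bash
sed -i 's/\[-10,1.\],loss/[-10,1.],bounds=([-40,-.2],[10,2.8]),loss/' log.py
python3 - <<'E'
from log import *
o=log();print(o["clock"],o["tool_pos"],o["force"]);track()
for a,l in((-18,.045),(-27,.047),(-30,.047)):print(a,cmd(*pose(.028,33,-26,l,a)))
E
```

```text
9.35 [0.57355371 0.17636579 0.17749945] [-14.88396795   4.65955616  -5.6707489 ]
arm deg -19.9 pin mm 16.7 [('wrist', 'ring_top', [-3.5, -0.8]), ('wrist', 'knob', [-0.3, -2.3]), ('wrist', 'lens', [45.2, -105.0]), ('wrist', 'pull_ring', [48.5, 69.8]), ('top', 'ring_top', [2.9, 0.2]), ('top', 'knob', [2.6, 1.6]), ('top', 'lens', [-1.7, 0.6]), ('top', 'pull_ring', [3.0, 0.6]), ('side', 'knob', [17.4, -126.3]), ('side', 'lens', [3.2, 1.2]), ('side', 'pull_ring', [-0.2, 1.6])]
-18 ([-0.0002, -0.0, -0.0014], [-0.11, 0.21, -0.03])
-27 ([-0.0024, -0.0149, -0.0017], [-0.11, 0.21, -0.03])
-30 ([-0.0023, -0.0199, -0.0018], [-0.11, 0.21, -0.03])
```

Emit:
drive_tool(plan=[[[-0.0005,-0.003,0.001],[0,0,0],1],[[-0.001,-0.006,0.0012],[0,0,0],1],[[-0.0015,-0.009,0.0012],[0,0,0],1],[[-0.0018,-0.011,0.0012],[0,0,0],1],[[-0.0018,-0.011,0.0012],[0,0,0],1]])

```text
clock: 10.52
tool_pos: [0.5769, 0.1879, 0.1781]
orientation: [-179.9, 57.3, -29.0]
force: [-8.4, 2.9, -5.8]
opening: 0.0877
```

Run:
```python
from log import *
o=log();print(o["clock"],o["tool_pos"],o["force"]);track()
c=ctrl.get_calibration("top")
for d in ctrl.landmark_of("top","lens")[:1]:
    p=atz(c,d["pixel"],.153)[:2]-AX;print("lens angle",np.degrees(np.arctan2(p[1],p[0]))-YAW,np.hypot(*p))
for d in ctrl.landmark_of("top","green_bottle")[:2]:
    p=atz(c,d["pixel"],.008)[:2]-AX;print("green",np.degrees(np.arctan2(p[1],p[0]))-YAW,np.hypot(*p))
for a,l in((-27,.047),(-27,.03),(-27,.02)):print(a,cmd(*pose(.028,33,-26,l,a)))
im=ctrl.snapshot("top");w=ctrl.snapshot("wrist")
cv2.imwrite("pics/v5.png",np.hstack([cv2.resize(im[70:240,190:360],(390,390)),cv2.resize(w,(400,390))]))
```

```text
10.5167 [0.5769415  0.18788094 0.17810642] [-8.4243644   2.93145126 -5.78829504]
arm deg -27.3 pin mm 11.6 [('wrist', 'ring_top', [-2.1, 0.5]), ('wrist', 'knob', [0.3, -1.0]), ('top', 'ring_top', [2.0, 1.7]), ('top', 'knob', [-0.3, 1.8]), ('top', 'lens', [3.1, 0.1]), ('top', 'pull_ring', [89.5, -35.7]), ('side', 'ring_top', [24.6, -27.4]), ('side', 'knob', [-0.3, -0.2]), ('side', 'lens', [-1.2, 0.7])]
lens angle -25.05646329446344 0.15672897954128973
green -25.07044175651717 0.16337741364951908
-27 ([-0.0005, -0.0032, -0.0035], [-0.11, 0.27, 0.03])
-27 ([0.0138, -0.0032, 0.0057], [-0.11, 0.27, 0.03])
-27 ([0.0222, -0.0031, 0.0111], [-0.11, 0.27, 0.03])
```

View pics/v5.png

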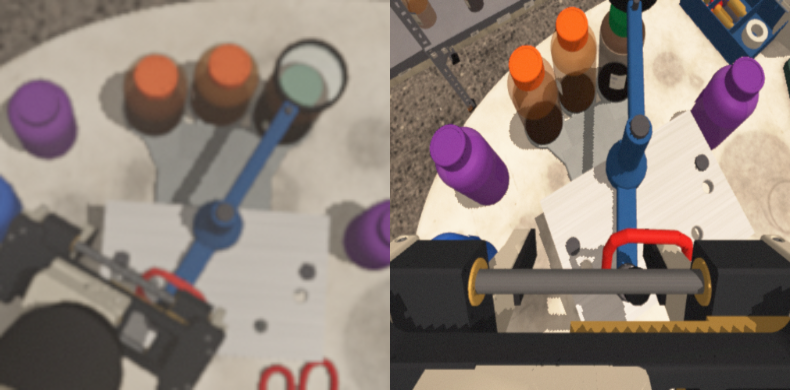

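Run:
```python
from log import *
for cam in("top","side"):
    c=ctrl.get_calibration(cam);im=ctrl.snapshot(cam)
    for n in("lens","lens"):
        d=ctrl.cut_out(cam,n)
        if d: print(cam,d[0]["confidence"],d[0]["pixel"],d[0]["pixels"].sum())
    print([(a,proj(c,W(np.array([.16,0,.157]),a)).round(1).tolist()) for a in(-22,-25,-27,-29)])
    # blue boom pixels: fit centreline
    h=cv2.cvtColor(im,cv2.COLOR_BGR2HSV);m=(h[...,0]>100)&(h[...,0]<118)&(h[...,1]>110)&(h[...,2]>50)
    B=[proj(c,W(np.array([r,0,.172]),-26)) for r in np.linspace(.03,.115,30)]
    for a in np.arange(-32,-19,1.):
        s=sum(m[int(round(v)),int(round(u))] for r in np.linspace(.03,.115,40) for y in(-.009,-.006,0,.006,.009) for u,v in[proj(c,W(np.array([r,y,.174]),a))])
        print(a,s,end="; ")
    print()
```

```text
top 0.87 [312.1, 124.3] 1703
top 0.87 [312.1, 124.3] 1703
[(-22, [319.0, 99.7]), (-25, [322.4, 101.4]), (-27, [324.6, 102.7]), (-29, [326.7, 104.0])]
-32.0 28; -31.0 37; -30.0 44; -29.0 45; -28.0 31; -27.0 17; -26.0 17; -25.0 25; -24.0 35; -23.0 38; -22.0 38; -21.0 38; -20.0 30; 
side 0.91 [236.1, 157.9] 1479
side 0.91 [236.1, 157.9] 1479
[(-22, [188.7, 145.1]), (-25, [190.8, 143.5]), (-27, [192.2, 142.5]), (-29, [193.7, 141.5])]
-32.0 11; -31.0 19; -30.0 30; -29.0 45; -28.0 59; -27.0 63; -26.0 70; -25.0 80; -24.0 86; -23.0 79; -22.0 68; -21.0 72; -20.0 77;
```

Emit:
drive_tool(plan=[[[0.0017,0,0.0011],[0,0,0],1],[[0.0034,0,0.0022],[0,0,0],1],[[0.005,0,0.0033],[0,0,0],1],[[0.0067,0,0.0044],[0,0,0],1],[[0.0084,0,0.0055],[0,0,0],1],[[0.0096,0,0.0062],[0,0,0],1],[[0.0096,0,0.0062],[0,0,0],1]])

```text
clock: 12.35
tool_pos: [0.5769, 0.1886, 0.1667]
orientation: [-179.8, 57.3, -28.8]
force: [-6.2, 2.0, -5.5]
opening: 0.0875
```

Run:
```python
from log import *
o=log();print(o["clock"],o["tool_pos"],o["force"]);track()
```

```text
12.35 [0.57691988 0.18860308 0.16669857] [-6.23699233  1.98727161 -5.46274423]
arm deg -27.1 pin mm -2.0 [('wrist', 'knob', [0.9, -0.6]), ('wrist', 'lens', [17.5, -104.8]), ('top', 'ring_top', [91.1, -43.8]), ('top', 'knob', [1.3, -2.9]), ('top', 'lens', [-3.0, -0.2]), ('top', 'pull_ring', [2.2, 3.0]), ('side', 'ring_top', [-10.9, -21.8]), ('side', 'knob', [-1.4, 2.0]), ('side', 'lens', [-0.8, -0.5])]
```

Emit:
drive_tool(plan=[[[0.0017,0,0.0011],[0,0,0],1],[[0.0034,0,0.0022],[0,0,0],1],[[0.005,0,0.0033],[0,0,0],1],[[0.0067,0,0.0044],[0,0,0],1],[[0.0067,0,0.0044],[0,0,0],1]])

```text
clock: 13.52
tool_pos: [0.5769, 0.1886, 0.1589]
orientation: [-179.8, 57.3, -28.9]
force: [-3.9, 0.5, -5.9]
opening: 0.0878
```

Run:
```python
from log import *
o=log();print(o["clock"],o["tool_pos"],o["force"])
```

```text
13.5167 [0.57689265 0.18864818 0.15890336] [-3.92651389  0.54693436 -5.90947927]
```

Emit:
drive_tool(plan=[[[0.0017,0,0.0011],[0,0,0],1],[[0.0034,0,0.0022],[0,0,0],1],[[0.005,0,0.0033],[0,0,0],1],[[0.0067,0,0.0044],[0,0,0],1],[[0.0067,0,0.0044],[0,0,0],1]])

```text
clock: 13.93
tool_pos: [0.5776, 0.1893, 0.1516]
orientation: [-179.7, 57.2, -28.8]
force: [-0.7, -0.0, 1.0]
opening: 0.0876
```

Run:
```python
from log import *
o=log();print(o["clock"],o["tool_pos"],o["force"]);track()
w=ctrl.snapshot("wrist");s=ctrl.snapshot("side")
cv2.imwrite("pics/v6.png",np.hstack([cv2.resize(w[150:340,180:470],(440,290)),cv2.resize(s[100:220,190:340],(360,290))]))
print(cmd(*pose(.028,33,-26,.0,-27)))
```

```text
13.9333 [0.57758045 0.18934782 0.1515906 ] [-0.69907538 -0.01448529  1.00657293]
arm deg -28.2 pin mm -2.0 [('wrist', 'ring_top', [-0.5, -4.4]), ('wrist', 'knob', [0.8, -2.9]), ('top', 'ring_top', [4.4, -0.2]), ('top', 'knob', [-1.2, 1.4]), ('top', 'lens', [2.7, 1.1]), ('top', 'pull_ring', [3.7, 1.4]), ('side', 'ring_top', [-68.4, -91.9]), ('side', 'knob', [1.2, -1.8]), ('side', 'lens', [3.2, 0.7]), ('side', 'pull_ring', [-0.4, 0.8])]
([0.0163, -0.0025, 0.0067], [-0.12, 0.26, 0.06])
```

View pics/v6.png

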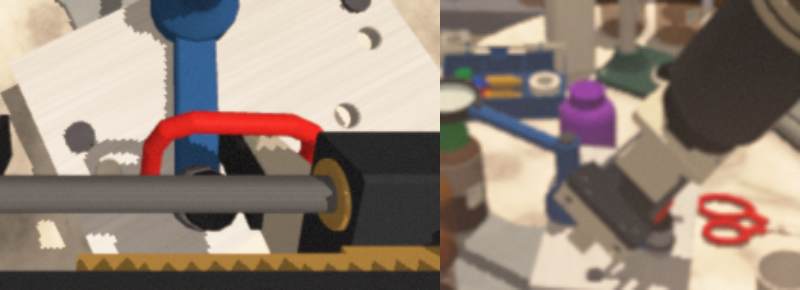

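Emit:
drive_tool(plan=[[[0.0034,-0.001,0.0022],[0,0,0],1],[[0.0067,-0.0025,0.0044],[0,0,0],1],[[0.0067,-0.0025,0.0044],[0,0,0],1]])

```text
clock: 15.03
tool_pos: [0.5778, 0.1909, 0.1419]
orientation: [-179.9, 57.3, -29.0]
force: [-0.8, 1.1, -0.1]
opening: 0.0878
```

Emit:
drive_tool(plan=[[[-0.01,0,0],[0,0,0],1],[[-0.02,0,0],[0,0,0],1],[[-0.03,0,0],[0,0,0],1],[[-0.04,0,0],[0,0,0],1],[[-0.04,0,0],[0,0,0],1]])

```text
clock: 15.45
tool_pos: [0.559, 0.2024, 0.1769]
orientation: [-179.7, 57.3, -28.7]
force: [-0.3, 0.1, -0.1]
opening: 0.0875
```

Free of contact so far, so I keep withdrawing.

Emit:
drive_tool(plan=[[[-0.02,0,0],[0,0,0],1],[[-0.05,0,0],[0,0,0],1],[[-0.08,0,0],[0,0,0],1],[[-0.12,0,0],[0,0,0],1],[[-0.15,0,0],[0,0,0],1],[[-0.15,0,0],[0,0,0],1]])

```text
clock: 15.95
tool_pos: [0.488, 0.2447, 0.3083]
orientation: [-178.8, 57.2, -27.9]
force: [0.9, 1.4, 0.8]
opening: 0.0875
```

Run:
```python
from log import *
o=log();print(o["clock"],o["tool_pos"],o["force"],o["joint_pos"]);track()
w=ctrl.snapshot("wrist");s=ctrl.snapshot("side");t=ctrl.snapshot("top")
for cam,im in(("side",s),("top",t),("wrist",w)):
    c=ctrl.get_calibration(cam)
    for l,col in((0,(255,255,0)),(.01,(0,255,0))):
        for X in([-.08,.0,.182+l],[-.11,0,.13+l]):
            u=proj(c,W(np.array(X),-27));im[int(round(u[1])),int(round(u[0]))]=col
    u=proj(c,W(np.array([.16,0,.157]),-27));im[int(round(u[1])),int(round(u[0]))]=(255,255,0)
    for n in("green_bottle","orange_bottle_a"):
        if cam!="wrist":print(cam,n,[np.round(atz(c,d["pixel"],.008)[:2],3).tolist() for d in ctrl.landmark_of(cam,n)[:5]])
cv2.imwrite("pics/v7.png",np.hstack([cv2.resize(s[110:230,170:320],(400,320)),cv2.resize(t[80:240,200:360],(320,320))]))
```

```text
15.95 [0.48798719 0.2446804  0.30828258] [0.89036474 1.35151172 0.76879156] [ 67.47282883  -1.22368239 -36.6116048   37.05848953 -63.53787365
 -26.11698224]
arm deg -28.6 pin mm -2.0 [('wrist', 'ring_top', [0.7, -1.8]), ('wrist', 'knob', [0.0, -2.0]), ('wrist', 'lens', [0.1, 0.8]), ('wrist', 'pull_ring', [-1.9, -0.7]), ('top', 'ring_top', [1.7, 1.8]), ('top', 'knob', [2.4, 2.4]), ('top', 'lens', [1.6, -2.2]), ('top', 'pull_ring', [-0.0, -0.3]), ('side', 'ring_top', [2.3, 2.1]), ('side', 'knob', [-1.0, -1.7]), ('side', 'lens', [1.8, 1.8]), ('side', 'pull_ring', [-0.6, 2.5])]
side green_bottle [[0.768, 0.016]]
side orange_bottle_a [[0.774, 0.175], [0.787, 0.099], [0.734, 0.293], [0.625, -0.073], [0.647, 0.363]]
top green_bottle [[0.767, 0.026]]
top orange_bottle_a [[0.63, -0.082], [0.639, 0.35], [0.739, 0.29], [0.781, 0.099], [0.778, 0.176]]
```

View pics/v7.png

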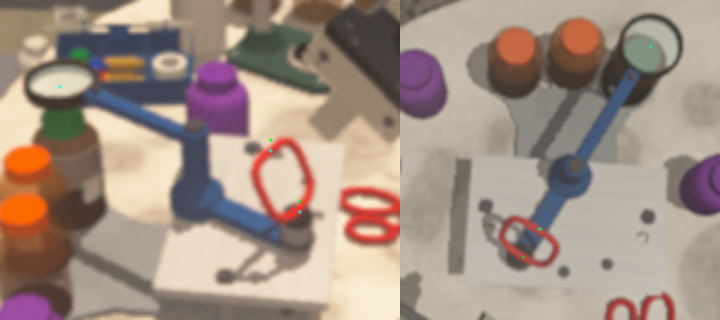

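```bash
sed -i 's/\[-40,-.2\]/[-40,-3]/' log.py
python3 - <<'E'
import io,contextlib
from log import *
r=[]
for i in range(5):
    with contextlib.redirect_stdout(io.StringIO()): r.append(track())
print(np.round(r,2).tolist(),np.median(r,0))
w=ctrl.snapshot("wrist");c=ctrl.get_calibration("wrist")
print([(l,proj(c,W(np.array([-.11,0,.13+l]),-27)).round(1).tolist(),proj(c,W(np.array([-.08,0,.182+l]),-27)).round(1).tolist()) for l in(0,.01)])
cv2.imwrite("pics/v8.png",cv2.resize(w[110:300,160:400],(760,600),interpolation=cv2.INTER_CUBIC))
E
```

```text
[[-28.41, -0.59], [-27.99, -0.06], [-27.18, -0.81], [-28.3, -0.43], [-28.03, -0.46]] [-28.02716968  -0.46279539]
[(0, [293.2, 190.4], [298.6, 154.3]), (0.01, [294.2, 188.5], [299.9, 151.0])]
```

View pics/v8.png

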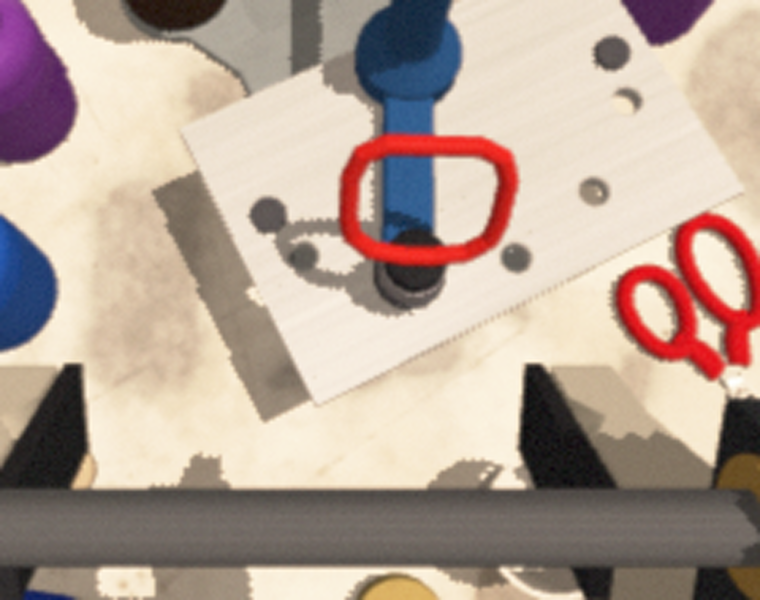

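The ring bar appears at (295.8,156.4). The model puts it at (298.6,154.3) with the pin home and at row 151 with the pin 10 mm up, so the pin is home. The gripper is clear, so I'm handing in.

```bash
python3 -c "
from plant import ctrl
o=ctrl.get_obs();print(o['clock'],o['force'],o['qvel']);print(ctrl.close_job())"
```

```text
20.85 [0.18012636 0.05279049 0.60763134] [ 0.04722807  0.06517926  0.00840849 -0.10054893  0.05755197  0.02358436]
the job is handed in; nothing more can be done
None
```

The lens now stands over the green-capped bottle, with the pin home in the next hole and the gripper about 15 cm clear of the ring. I handed the job in at 20.9 s of the 48 s allowed; no verdict is reported.

**What I did:** I hooked the right finger of the open gripper through the ring and lifted the pin about 15–17 mm. I then swung the arm about -27° towards the green cap, lowered the pin and drew the finger out. The highest wrist force I read was about 17 N.

**Last checks:**
- **Arm angle:** estimates ran from -27.2° to -28.4°, median -28.0°. That is within about 1° of the hole, or about 3 mm at the lens.
- **Pin:** the ring bar's position in the wrist picture matches pin home, not the 10 mm lift of a pin resting on the plate. On lowering, the contact force lasted well below the height where resting on the plate would have ended it.
- **Bottles and bystanders:** in the last detections the three bottles are where they were at the start, to within the detectors' scatter of roughly 1 cm. I did not measure the bystanders one by one; the closing pictures show nothing disturbed.

**What failed or disagreed:**
- The first 45° approach could not be reached because joint 3 hit its limit, so I used a 33° slant turned 26° sideways.
- The landmark networks gave a scattered and slightly negative pin lift (-0.6 to -8 mm), so I relied on the picture and the force instead.
- On lowering, the vertical force stayed near 5.5–6 N instead of falling with the spring, until the ring came free.

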